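# Open the edge-paint pot and snap in its brush-wiping bar

## Robot

A 6-joint arm with a two-finger parallel gripper is mounted at the origin on the work surface. World frame = base frame: x ahead of the robot, y to its left, z up, the work surface at z = 0. Lengths are in mm, angles in rad, forces in N, time in s.
With the tool pointing down it reaches from about 300 to 775 mm from the base axis. Payload 14.6 kg.
Tool frame: the origin (TCP) lies at the very end of the fingers, on their centre line; the grasp point (between the pads) lies manip.grip_depth behind it (manip.grip_depth is the distance from the TCP to the grasp point, in mm); x points along the fingers, z is the direction in which the jaws open and shut, and the axes are right-handed (so a half turn about x gives the same grasp; the last joint's range is limited). The gripper opens to 94 mm and grips with 3 to 60 N. Pads are 16 mm wide; open, the fingers measure 119 mm over their backs; the gripper's body (75 mm by 177 mm) begins 78 mm behind the grasp point.
Start: joints at [-1.415, 0.3, 1.521, -0, 1.321, -0.067], TCP at [121.522, -536.397, 205.446] pointing down, gripper open.
Joint ranges: [-3.03, 3.03], [-0.79, 2.21], [0.23, 2.52], [-1.04, 4.18], [0, 3.07], [-2.55, 2.55]. Speed limits (rad/s): [2.22, 2.22, 2.57, 3.14, 3.14, 3.14].

## Interface

Orientations are given as [roll, pitch, yaw] about the fixed x, y, z axes, in that order (R = Rz(yaw) Ry(pitch) Rx(roll)).
In Python, from cell import manip gives the robot as it stands.
- The arm moves only by the tool step_arm, never from a script. Its argument "commands" is one flat list of numbers, 7 for each row, row after row: the shift along the tool's x, y, z in m, then the turn, a rotation vector about the tool's x, y, z in degrees, then the finger opening in m, from 0 to 0.094. A call has 1 to 5 rows; each row shifts and turns the commanded pose from where the row before left it, along the tool's axes as they then stand; what a row does not reach is not made up. A row lasts 1/8 s, in which the tool goes at most 62.5 mm and 10.7 degrees, less where a joint would pass 70% of its speed; a pose out of reach is approached as far as the arm can. A call with a gripper value outside its range is refused whole. The fingers move at their own pace and stop on an object; "squeeze" is the grip in N (left out, the last holds). Time passes only in rows, so rows that do not move let the fingers close. It gives the time, the measured TCP pose, the force and the opening at its end, in the units of the state.
- manip.read_state(): the state, without advancing time (a new reading comes with each control period).
- manip.camera(name): name is "scene" or "top"; returns the picture (400x640x3 uint8, red, green, blue); there is no depth.
- manip.camera_model(name): a dict with "intrinsics" (3x3 intrinsics, pixels), "origin" and "orientation" of the camera in the world. Camera axes: x right, y up, looking along -z (the intrinsics and any distortion apply to the point x, -y, -z); pixel columns grow to the right and rows downward; lengths in mm; the calibration is good to about 2 mm. A picture is of the moment at which its call begins. camera_model takes no time and is no camera call.
- manip.sign_off(): hands the job in, once; it reports no verdict.
Trained networks look in the newest picture that a camera, given by its name, has taken for a name from the list of things; names that differ only in an ending like _2 or _b are one class to them, and where a whole thing is asked for, a point or a joint stands for the part that bears it (a point fixed in the world has none). Each returns a list of dicts, best first, with "score" (0 to 1); they miss things now and then, are a little off and sometimes report something else, mostly with a low value. They report only what shows in the picture. A call takes as long as a camera call. They do not tell look-alikes from the thing itself.
- manip.find_in(thing, camera): "centre" ([row, column] in pixels, amid what is visible of it).
- manip.outline_of(thing, camera): "pixels" (400x640 bool, what is visible of it) and "centre" ([row, column] in pixels, amid what is visible of it).
The state is a dict: "clock": time; "joints": joint angles; "qd": joint speeds; "effort": joint torques, N m; "eef_pos": TCP position; "eef_rot": TCP orientation; "wrist_force": force on the tool from outside, world axes, zero at the start; "moment": the same for the moment, N m; "finger_gap": finger opening in mm.
Only numpy, scipy, OpenCV 4.12 (cv2) and the standard library are available. Lean on these libraries where they do the work, as an engineer would, in place of code of your own. Each camera call takes 0.05 s, during which the arm holds its last target. There are 200 camera calls.

## Task

Get the edge-paint pot ready for use: lift its lid off by the knob and set it down gently, knob up, in the middle of the round cork mat. Then fetch the metal wiping bar from its wooden rest and press it fully down into the two spring clips beside the pot, so that it lies centred across the open mouth with both jaws closed over it, and let go. Do not bump the thread rail above the pot or disturb the bottle, the mallet and the spool.

Things in the scene. Friction and masses are not known exactly. Their poses are not given: they have to be found in the camera images.
- pot_mouth (a point): Centre of the steel pot's mouth, at the rim (127 mm above the bench). Pot 104 mm wide outside, 96 inside, 80 deep, empty, fixed on a wooden board (330 mm along y, 170 along x, 42 thick) with the clips and thread rail. z up; y along the bar's final direction and the rail; x away from the robot (turned up to 0.25 rad either way).
- lid_knob (a point): Centre of the lid's knob: upright wooden cylinder, 30 mm diameter, 25 tall, on a 16 mm stem, its centre 28.5 mm above the lid's top. Lid: loose steel disc, 110 mm diameter, 10 thick, under it a plug 89 mm diameter, 8 deep, in the pot's mouth with 3.5 mm play all round. Knob centre is 46.5 mm above the plug's underside, on which the lid stands when set down. z up the knob. About 0.22 kg.
- mat_top (a point): Centre of the top face of a round cork mat, 140 mm in diameter, 6 mm thick, fixed on the bench left or right of the pot (the bar's rest is on the other side).
- bar_mid (a point): Middle of the wiping bar: round aluminium bar 200 mm long, 14 mm diameter, about 0.08 kg; its x runs along it. It starts level, axis 37 mm above the bench, in a wooden rest: two notched blocks 60 mm either side of the rest's middle (18 mm long, 36 wide across the bar, lips 1 mm above the axis); between them the bar is free above a board 8 mm high. Bar's middle up to 8 mm off the rest's.
- seat (a point): Where the bar's middle must end: on the pot's axis, 14 mm above the rim (141 mm above the bench), bar along this y. Axes as pot_mouth. Two fork clips stand 70 mm either side along y, 12 mm thick: slots open upwards, 17 mm wide. On the -x side a tall prong, its top leaning out as a lead-in (top 190 mm above the bench); on the +x side a short prong (144 mm). At first the knob is in the way.
- jaw_left_tip (a point): Tip of the sprung jaw on the +y side, 81.5 mm from seat along y, just outside the fork; it leans over the slot from +x, to 1 mm short of the slot's middle plane, 2.5 mm above the seated bar. From the tip its face rises at 72 degrees to 11 mm on the +x side, 181 mm above the bench. At that height the entry gap (lead-in to jaws) is centred about 4 mm to the -x side of seat.
- jaw_right_tip (a point): The same for the jaw on the -y side. A bar pushed straight down (about 3 to 12 N in all) presses both jaws aside and they snap back over it.
- jaw_left (a joint): Angle of the sprung jaw on the +y side of the pot, rad: 0 closed; grows to about 0.1 while a bar passes; springs back by itself.
- jaw_right (a joint): The same for the jaw on the -y side.
- rail_mid (a point): Middle of the level steel thread rail over the pot: 12 mm diameter, 310 long, 298 above the bench, along y of seat, 10 mm to the +x side of the pot's axis; square 18 mm posts 150 mm either side; spools (38 mm diameter) on it 95 to 135 mm either side. It blocks a gripper pointing straight down at knob or seat; one leaning 35 to 45 degrees, wrist to the -x side, clears it.
- glue_bottle: White glue bottle standing on the bench, 60 mm in diameter, 150 mm tall; origin at the centre of its underside. Leave alone.
- mallet: Wooden mallet lying on the bench, head 55 x 100 x 52 mm, handle 26 mm thick reaching 160 mm along its own -x from the head's middle; origin under the head. Leave alone.
- spool: Upright thread spool, 60 mm in diameter, 70 mm tall; origin at the centre of its underside. Leave alone.
There are look-alikes about, which are no part of the job. Of the things shaped like the part that bears lid_knob, the bare steel one is meant.

How it is judged (in metres and radians):
On the way, in this order (a step that is already met when the one before it is completed fails the run):
1. the lid is lifted clear of the pot by its knob, in the fingers (z of lid_knob in the frame of pot_mouth above 0.05 m and contact force between the fingers and lid above 0.5 N), for 0.1 s.
2. the lid stands on the cork mat, knob up, released (horizontal distance between lid_knob and mat_top below 0.03 m and z of lid_knob in the frame of mat_top between 0.04 and 0.053 m and angle between lid_knob's own z axis and vertical below 0.1 rad and contact force between the fingers and lid below 0.1 N and linear speed of lid below 0.02 m/s), for 0.2 s.
3. the bar is down in both clips with the jaws closed over it (x of bar_mid in the frame of seat between -0.005 and 0.005 m and y of bar_mid in the frame of seat between -0.013 and 0.013 m and z of bar_mid in the frame of seat between -0.003 and 0.003 m and angle between the x axis of bar_mid and the y axis of seat, either way round below 0.05 rad and value of joint each of jaw_left, jaw_right below 0.04 rad), for 0.2 s.
At the end, for the whole second after the job is handed in: Lid level (0.1 rad), knob up, on the cork mat within 30 mm of its centre; bar in both clips, its middle within 13 mm of the seat along the bar, 5 mm across, 3 mm in height, 0.05 rad in direction, both jaws under 0.04 rad; both released and at rest (all of step 2 and all of step 3 and contact force between the fingers and bar below 0.1 N and linear speed of bar below 0.02 m/s); the robot touches nothing.
It fails at once if the lid is dropped (falls faster than 0.5 m/s with no finger on it) (linear speed of lid above 0.5 m/s and contact force between the fingers and lid below 0.05 N).
It fails at once if the thread rail is bumped (more than 5 N) (contact force between thread_rail and anything else above 5 N).
It fails at once if the bottle, the mallet or the spool is moved by more than 20 mm (distance of any of glue_bottle, mallet, spool from where it was at the start of the episode above 0.02 m).
It also fails if it takes over 72 s, if anything falls off the work surface, if the arm or the gripper's body presses on something with over 40 N, if the wrist force passes 120 N, or if a joint passes its speed limit or range.

## Working session

There is one attempt and no reset: what is moved stays moved. The work goes in short steps, Python scripts to look and compute and a tool call to move; the robot and the scene stay as the last step left them, time stands still between calls to the robot, and variables do not carry over. Pictures are saved under pics/ and viewed, about 8 in all and at most 12, crops included, and the job is handed in when it is done.

Besides the shell and the picture viewer there is one more tool, called after "Call:" as name(argument=value, ...), one argument or row to a line, values as JSON. step_arm: Moves the arm, as the interface text tells. Its arguments: {"type":"object","properties":{"commands":{"type":"array"},"squeeze":{"type":"number"}},"required":["commands"]}

```bash
ls; mkdir -p pics; python3 - <<'E'
from cell import manip
import cv2,numpy as np
np.set_printoptions(suppress=True,precision=3)
for c in ("scene","top"):
    im=manip.camera(c); cv2.imwrite(f"pics/{c}0.png",im[:,:,::-1])
    print(manip.camera_model(c))
    for t in ["pot_mouth","lid_knob","mat_top","bar_mid","rail_mid","jaw_left_tip","jaw_right_tip","glue_bottle","mallet","spool"]:
        try: print(c,t,[(np.round(d["centre"],1).tolist(),round(d["score"],2)) for d in manip.find_in(t,c)])
        except Exception as e: print(t,e)
print(manip.read_state(),manip.grip_depth)
E
```

```text
pics
{'intrinsics': array([[444.915,   0.   , 319.082],
       [  0.   , 444.915, 198.267],
       [  0.   ,   0.   ,   1.   ]]), 'origin': array([1202.865,  645.331, 1272.065]), 'orientation': array([0.702, 0.018, 2.406])}
scene pot_mouth [([232.8, 343.7], 0.75), ([176.7, 282.3], 0.68)]
scene lid_knob [([281.7, 302.2], 0.78), ([206.1, 384.5], 0.76), ([219.3, 340.5], 0.74), ([250.0, 431.2], 0.68), ([247.8, 274.8], 0.59)]
scene mat_top [([174.8, 278.7], 0.84), ([295.6, 428.6], 0.26)]
scene bar_mid [([292.1, 428.4], 0.71)]
scene rail_mid [([196.7, 351.6], 0.94)]
scene jaw_left_tip [([237.6, 353.4], 0.5)]
scene jaw_right_tip [([203.7, 315.2], 0.65), ([238.4, 352.4], 0.2)]
scene glue_bottle [([301.4, 381.4], 0.89), ([201.4, 355.3], 0.4)]
scene mallet [([168.7, 236.1], 0.64)]
scene spool [([194.8, 259.5], 0.52), ([301.2, 381.2], 0.17)]
{'intrinsics': array([[370.525,   0.   , 319.773],
       [  0.   , 370.525, 193.403],
       [  0.   ,   0.   ,   1.   ]]), 'origin': array([ 491.   ,  -55.53 , 1190.479]), 'orientation': array([ 0.103, -0.005, -1.577])}
top pot_mouth [([192.6, 288.1], 0.5
[... 191 characters left out ...]
 0.52)]
top bar_mid [([218.5, 182.7], 0.85)]
top rail_mid [([192.6, 281.2], 0.82)]
top jaw_left_tip []
top jaw_right_tip []
top glue_bottle [([175.4, 205.8], 0.62)]
top mallet [([183.9, 463.5], 0.61)]
top spool [([177.7, 402.1], 0.63), ([194.6, 288.2], 0.45)]
{'clock': 1.1, 'joints': array([-1.415,  0.3  ,  1.521, -0.   ,  1.321, -0.067]), 'qd': array([ 0.001, -0.001, -0.001,  0.   , -0.001, -0.   ]), 'effort': array([  0.002, -53.166, -35.292,   0.071,   0.021,  -0.   ]), 'eef_pos': array([ 121.537, -536.404,  205.459]), 'eef_rot': array([-0.13 ,  1.571, -1.478]), 'wrist_force': array([-0.068,  0.341,  0.056]), 'moment': array([ 0.001,  0.018, -0.009]), 'finger_gap': 93.70348618557412} 18.8
```

View pics/scene0.png

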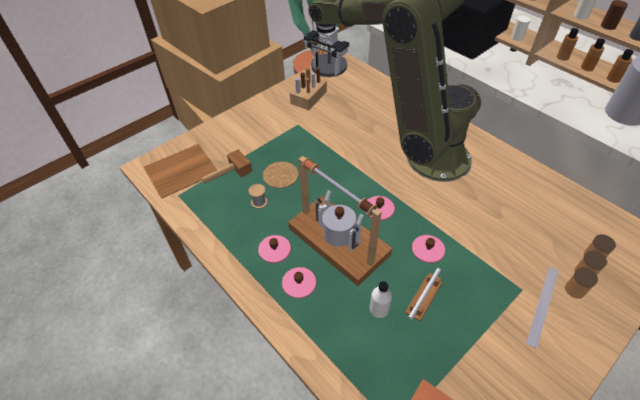

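View pics/top0.png

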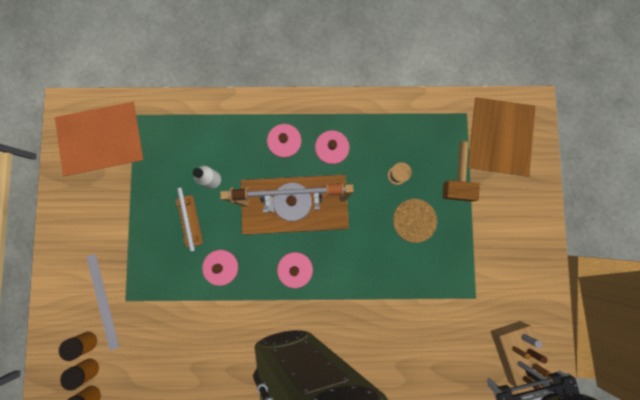

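Possible knobs in the top view: (151,332), (142,284), (268,292) and (271,221) sit on pink lids, so they are look-alikes. (204,291) is on the bare steel lid on the pot, and that is the one I want. The mat is at (221,414), the bar at (218,183) and the rail runs along row ~192. Next I'll measure and check the choice in a close crop.

```bash
cat > h.py <<'E'
from cell import manip
import cv2,numpy as np
from scipy.spatial.transform import Rotation as R
from scipy.optimize import least_squares
np.set_printoptions(suppress=True,precision=3)
def cam(c):
    m=manip.camera_model(c); return m["intrinsics"],np.array(m["origin"]),R.from_euler('xyz',m["orientation"]).as_matrix()
def proj(c,P):
    K,o,M=cam(c); p=(np.atleast_2d(P)-o)@M; p=p*[1,-1,-1]; q=p@K.T; return q[:,:2]/q[:,2:]   # (col,row)
def plane(c,rc,z):
    K,o,M=cam(c); rc=np.atleast_2d(rc); q=np.c_[rc[:,1],rc[:,0],np.ones(len(rc))]@np.linalg.inv(K).T
    d=(q*[1,-1,-1])@M.T; return o+d*((z-o[2])/d[:,2])[:,None]
def outl(t,c,near=None):
    L=manip.outline_of(t,c)
    if near is not None: L=sorted(L,key=lambda d:np.hypot(*(np.array(d["centre"])-near)))
    return L[0] if L else None
def axis(px):   # ends-based PCA: centre, direction in rows/cols
    p=np.argwhere(px).astype(float); c=p.mean(0); u=np.linalg.svd(p-c,full_matrices=False)[2][0]; s=(p-c)@u; return c+u*s.min(),c+u*s.max(),len(p)
E
python3 - <<'E'
from h import *
for c in("scene","top"):manip.camera(c)
sel={"scene":dict(lid_knob=(219,340),rail_mid=(197,352),bar_mid=(292,428),mat_top=(175,279)),"top":dict(lid_knob=(204,291),rail_mid=(192,281),bar_mid=(218,183),mat_top=(220,414))}
zs=dict(lid_knob=160,rail_mid=298,bar_mid=37,mat_top=6)
for c in sel:
  for t,n in sel[c].items():
    d=outl(t,c,n)
    if d is None: print(c,t,None);continue
    a,b,N=axis(d["pixels"]); A,B=plane(c,[a,b],zs[t])
    rr=np.argwhere(d["pixels"]); 
    print(c,t,np.round(d["centre"],1),N,"bbox",rr.min(0),rr.max(0),"ends",a,b,A[:2],B[:2],"L",np.linalg.norm(A-B),"mid",((A+B)/2)[:2],"dir",np.arctan2(*(B-A)[1::-1]),"cen",plane(c,d["centre"],zs[t])[0][:2])
a=cv2.imread("pics/scene0.png")[140:290,270:400]; b=cv2.imread("pics/top0.png")[165:245,210:360]
cv2.imwrite("pics/crop1.png",np.vstack([cv2.resize(a,(520,600))[:600], ])) 
x=cv2.resize(a,(390,450),interpolation=3); y=cv2.resize(b,(400,213),interpolation=3); y=np.vstack([y,np.zeros((450-213,400,3),np.uint8)])
cv2.imwrite("pics/crop1.png",np.hstack([x,y]))
E
```

```text
scene lid_knob [219.7 340.3] 768 bbox [205 323] [232 356] ends [217.702 322.857] [219.47  356.187] [632.103   2.573] [560.239  79.093] L 104.97482279457031 mid [596.171  40.833] dir 2.3248280855997945 cen [597.351  45.773]
scene rail_mid [196.8 351.5] 1551 bbox [157 299] [265 381] ends [162.471 295.935] [245.262 389.667] [ 618.556 -132.631] [636.33  269.106] L 402.13025740951593 mid [627.443  68.238] dir 1.5265822788690642 cen [591.625  82.505]
scene bar_mid [294.1 429.7] 287 bbox [269 409] [319 440] ends [269.113 439.191] [318.435 410.044] [437.409 336.658] [634.084 383.22 ] L 202.1109225855539 mid [535.746 359.939] dir 0.2324664501676188 cen [529.054 372.05 ]
scene mat_top [176.8 280.2] 751 bbox [162 263] [187 298] ends [178.126 263.024] [171.499 297.905] [ 592.085 -388.222] [ 469.982 -322.43 ] L 138.6998186490544 mid [ 531.033 -355.326] dir 2.647372214400393 cen [ 538.813 -347.948]
top lid_knob [204.8 289.9] 961 bbox [182 273] [220 310] ends [211.682 275.329] [194.633 308.813] [547.317  62.086] [594.422 -31.137] L 104.44833437584177 mid [570.87   15.474] dir -1.1029144922461906 cen [566.255  21.636]
top rail_mid [194.4 276.1] 1040 bbox [184 221] [206 352] ends [196.466 220.97 ] [189.084 352.117] [577.322 177.808] [ 593.507 -139.472] L 317.69170861486595 mid [585.415  19.168] dir -1.5198301134047427 cen [581.588  44.728]
top bar_mid [218.8 185. ] 309 bbox [188 177] [250 193] ends [187.678 178.552] [250.301 191.552] [630.941 379.134] [436.771 332.847] L 199.61155791750537 mid [533.856 355.991] dir -2.907577051676421 cen [533.61  355.971]
top mat_top [220.4 414.6] 1480 bbox [199 393] [242 436] ends [203.191 401.036] [237.053 427.492] [ 580.607 -323.297] [ 472.167 -404.418] L 135.42506803370506 mid [ 526.387 -363.857] dir -2.499322305496646 cen [ 525.25  -365.086]
```

View pics/crop1.png

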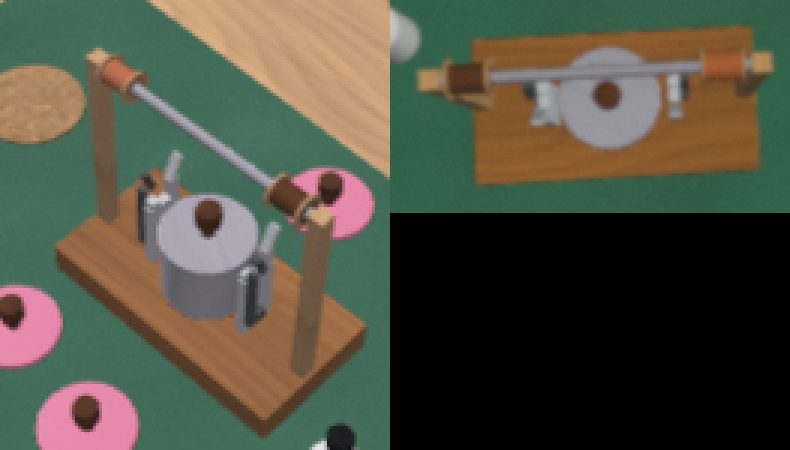

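```bash
python3 - <<'E'
from h import *
T={}
for c,n,ng in(("scene",(219,340),(210,339)),("top",(204,291),(201,291))):
    im=manip.camera(c).astype(int); d=outl("lid_knob",c,n)
    g=im.sum(2); m=np.zeros(g.shape,np.uint8); y,x=ng; w=14
    m[y-w:y+w,x-w:x+w]=(g[y-w:y+w,x-w:x+w]<230)
    nl,lab,st,ce=cv2.connectedComponentsWithStats(m)
    i=1+np.argmax(st[1:,4]); print(c,"knob",st[i],ce[i])
    cn=max(cv2.findContours(d["pixels"].astype(np.uint8),0,2)[0],key=len)
    h=cv2.convexHull(cn); e=cv2.fitEllipse(h); print("ellipse",e, plane(c,[e[0][::-1]],137)[0], "knob@165.5",plane(c,[ce[i][::-1]],165.5)[0])
    # board orange-brown
    m2=((im[:,:,0]-im[:,:,2]>35)&(g<420)).astype(np.uint8); 
    r=slice(165,245) if c=="top" else slice(150,290); cc=slice(235,355) if c=="top" else slice(280,400)
    s=np.zeros_like(m2); s[r,cc]=m2[r,cc]
    cn=max(cv2.findContours(s,0,2)[0],key=cv2.contourArea); q=cv2.minAreaRect(cn); bp=cv2.boxPoints(q)
    if c=="top": P=plane(c,bp[:,::-1],42); print("board",bp,P,P.mean(0))
E
```

```text
scene knob [335 207   9  12  75] [339.053 212.04 ]
ellipse ((339.2723388671875, 218.6761474609375), (28.211563110351562, 33.998924255371094), 90.3504409790039) [584.371  28.144 137.   ] knob@165.5 [582.038  24.038 165.5  ]
top knob [287 196   9  10  67] [290.851 200.239]
ellipse ((291.5097961425781, 203.8031768798828), (32.88502883911133, 40.03322982788086), 92.28610229492188) [570.755  18.78  137.   ] knob@165.5 [578.522  18.614 165.5  ]
board [[233.889 179.901]
 [352.193 173.674]
 [355.055 228.05 ]
 [236.751 234.276]] [[ 653.847  205.539   42.   ]
 [ 671.533 -164.527   42.   ]
 [ 501.754 -170.785   42.   ]
 [ 484.917  193.763   42.   ]] [578.013  15.998  42.   ]
```

The crop shows the bare steel lid on the pot, with its knob at scene (212,339) and top (200,291), so the choice holds. The pot is at about (578,19) with yaw about 0.049. The bar is at about (534.5,357.5), direction 0.234, and the mat at about (528,-361). Next is a small planner that works out how far to go.

```bash
cat >> h.py <<'E'
YAW=0.049; EX=np.array([np.cos(YAW),np.sin(YAW),0]); EY=np.array([-np.sin(YAW),np.cos(YAW),0]); EZ=np.array([0,0,1.])
POT=np.array([578,19,0.])
def tool(a,z):
    a=a/np.linalg.norm(a); z=z-a*(z@a); z/=np.linalg.norm(z); return np.c_[a,np.cross(z,a),z]
def lean(deg,yaw=YAW):
    t=np.radians(deg); return np.array([np.sin(t)*np.cos(yaw),np.sin(t)*np.sin(yaw),-np.cos(t)])
def now():
    s=manip.read_state(); return np.array(s["eef_pos"]),R.from_euler('xyz',s["eef_rot"]).as_matrix(),s
def plan(wps,start=None,dmax=55,amax=9.5):
    """wps: list of (grasp point mm, rotation matrix). prints rows (m, deg)"""
    p,M,_=now() if start is None else (*start,0)
    for g,Mt in wps:
        q=np.array(g)-manip.grip_depth*0-0; pt=q+Mt[:,0]*manip.grip_depth
        rv=R.from_matrix(M.T@Mt).as_rotvec(); ang=np.degrees(np.linalg.norm(rv)); d=pt-p
        n=int(max(1,np.ceil(np.linalg.norm(d)/dmax),np.ceil(ang/amax)))
        print("-> tcp",pt,"n",n,"turn/row",np.degrees(rv)/n)
        for i in range(n):
            Mi=M@R.from_rotvec(rv*i/n).as_matrix(); print("  ",(np.round(Mi.T@d/n/1000,4)).tolist(),np.round(np.degrees(rv)/n,1).tolist())
        p,M=pt,Mt
E
python3 - <<'E'
from h import *
p,M,s=now(); print(p,M)
K=POT+165.5*EZ
for sg in(1,-1):
    Mt=tool(lean(40),sg*EY); print(sg, np.degrees(np.linalg.norm(R.from_matrix(M.T@Mt).as_rotvec())))
Mt=tool(lean(40),min((EY,-EY),key=lambda e:np.linalg.norm(R.from_matrix(M.T@tool(lean(40),e)).as_rotvec())))
plan([(np.array([380,-260,250.]),Mt),(K-140*lean(40)+20*EZ,Mt),(K-70*lean(40),Mt)])
E
```

```text
[ 121.521 -536.387  205.436] [[-0.     0.975  0.221]
 [ 0.     0.221 -0.975]
 [-1.    -0.    -0.   ]]
1 170.64363863560746
-1 41.1725118434058
-> tcp [ 392.07  -259.408  235.598] n 8 turn/row [ 1.194 -0.435  4.987]
   [-0.0038, 0.0406, -0.0263] [1.2, -0.4, 5.0]
   [-0.0004, 0.0403, -0.0271] [1.2, -0.4, 5.0]
   [0.0028, 0.0396, -0.028] [1.2, -0.4, 5.0]
   [0.006, 0.0386, -0.0288] [1.2, -0.4, 5.0]
   [0.0091, 0.0373, -0.0297] [1.2, -0.4, 5.0]
   [0.0121, 0.0358, -0.0305] [1.2, -0.4, 5.0]
   [0.0149, 0.034, -0.0313] [1.2, -0.4, 5.0]
   [0.0175, 0.0319, -0.0321] [1.2, -0.4, 5.0]
-> tcp [500.188  15.184 278.345] n 6 turn/row [0. 0. 0.]
   [0.0076, 0.0201, -0.0448] [0.0, 0.0, 0.0]
   [0.0076, 0.0201, -0.0448] [0.0, 0.0, 0.0]
   [0.0076, 0.0201, -0.0448] [0.0, 0.0, 0.0]
   [0.0076, 0.0201, -0.0448] [0.0, 0.0, 0.0]
   [0.0076, 0.0201, -0.0448] [0.0, 0.0, 0.0]
   [0.0076, 0.0201, -0.0448] [0.0, 0.0, 0.0]
-> tcp [545.129  17.388 204.721] n 2 turn/row [0. 0. 0.]
   [0.0427, -0.0064, 0.0] [0.0, 0.0, 0.0]
   [0.0427, -0.0064, 0.0] [0.0, 0.0, 0.0]
```

Call:
step_arm(
  commands=[-0.004, 0.041, -0.026, 1.2, -0.4, 5, 0.07, 0, 0.04, -0.027, 1.2, -0.4, 5, 0.07, 0.003, 0.04, -0.028, 1.2, -0.4, 5, 0.07, 0.006, 0.039, -0.029, 1.2, -0.4, 5, 0.07, 0.009, 0.037, -0.03, 1.2, -0.4, 5, 0.07],
  squeeze=30,
)

```text
clock: 2.42
eef_pos: [292.2, -362.0, 224.6]
eef_rot: [1.544, 1.13, 0.089]
wrist_force: [0.9, -1.2, -0.1]
finger_gap: 69.7
```

Call:
step_arm(
  commands=[0.012, 0.036, -0.0305, 1.2, -0.4, 5, 0.07, 0.015, 0.034, -0.031, 1.2, -0.4, 5, 0.07, 0.0175, 0.032, -0.032, 1.2, -0.4, 5, 0.07, 0.0076, 0.02, -0.045, 0, 0, 0, 0.07, 0.0076, 0.02, -0.045, 0, 0, 0, 0.07],
)

```text
clock: 3.05
eef_pos: [429.1, -166.5, 251.0]
eef_rot: [1.578, 0.871, 0.055]
wrist_force: [0.9, -0.7, -0.1]
finger_gap: 70.3
```

Call:
step_arm(
  commands=[0.0076, 0.02, -0.045, 0, 0, 0, 0.07, 0.0076, 0.02, -0.045, 0, 0, 0, 0.07, 0.0076, 0.02, -0.045, 0, 0, 0, 0.07, 0.0076, 0.02, -0.045, 0, 0, 0, 0.07, 0, 0, 0, 0, 0, 0, 0.07],
)

```text
clock: 3.68
eef_pos: [501.1, 19.2, 280.4]
eef_rot: [1.579, 0.87, 0.061]
wrist_force: [-1.9, -0.4, -0.5]
finger_gap: 70.0
```

```bash
python3 - <<'E'
from h import *
p,M,s=now(); print(s["clock"],p,s["joints"],s["finger_gap"],s["wrist_force"]); print(M)
K=POT+165.5*EZ; Mt=tool(lean(40),-EY)
plan([(K-70*lean(40),Mt),(K,Mt)])
E
```

```text
3.675 [501.088  19.205 280.375] [-0.086 -0.238  2.049  0.159  0.642  1.338] 70.00268324029982 [-1.871 -0.43  -0.517]
[[ 0.643  0.764  0.055]
 [ 0.039  0.039 -0.998]
 [-0.765  0.644 -0.005]]
-> tcp [545.129  17.388 204.721] n 2 turn/row [ 0.039 -0.225 -0.062]
   [0.0431, -0.0076, 0.0023] [0.0, -0.2, -0.1]
   [0.0431, -0.0075, 0.0022] [0.0, -0.2, -0.1]
-> tcp [590.07   19.592 151.098] n 2 turn/row [0. 0. 0.]
   [0.035, -0.0, -0.0] [0.0, 0.0, 0.0]
   [0.035, -0.0, -0.0] [0.0, 0.0, 0.0]
```

Call:
step_arm(
  commands=[0.043, -0.0075, 0.0022, 0, -0.2, 0, 0.07, 0.043, -0.0075, 0.0022, 0, -0.2, 0, 0.07, 0.02, 0, 0, 0, 0, 0, 0.07, 0.02, 0, 0, 0, 0, 0, 0.07, 0, 0, 0, 0, 0, 0, 0.07],
)

```text
clock: 4.3
eef_pos: [570.0, 13.9, 172.4]
eef_rot: [1.57, 0.874, 0.044]
wrist_force: [-0.4, -0.2, -0.0]
finger_gap: 69.8
```

```bash
python3 - <<'E'
from h import *
p,M,s=now(); print(s["clock"],p,s["wrist_force"])
im=[]
g=p-M[:,0]*manip.grip_depth
for c in("scene","top"):
    u=proj(c,[p,g,POT+165.5*EZ])
    I=cv2.resize(manip.camera(c)[:,:,::-1],None,fx=4,fy=4,interpolation=3)
    for q,k in zip(u,[(0,0,255),(0,255,0),(255,255,0)]): cv2.circle(I,tuple(int(v) for v in q*4+2),3,k,-1)
    x,y=(u[2]*4).astype(int); im.append(I[max(y-220,0):y+180,x-200:x+200])
cv2.imwrite("pics/g1.png",np.hstack(im))
E
```

```text
4.3 [569.983  13.916 172.389] [-0.356 -0.182 -0.   ]
```

View pics/g1.png

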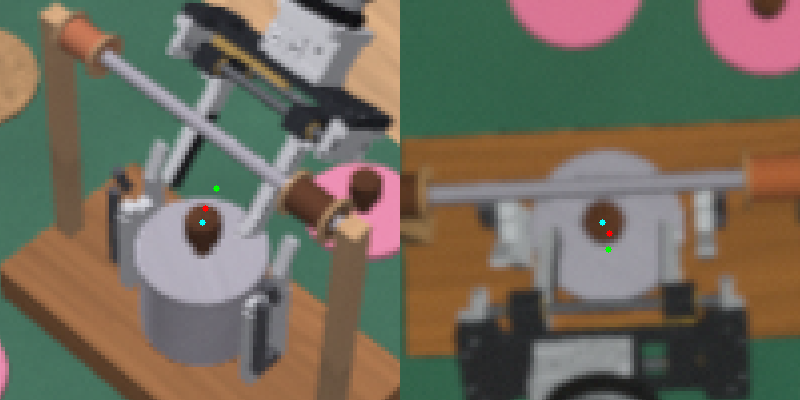

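The projected grasp line and the knob estimate (cyan) match the real knob in both views: scene crop (205,228), top crop (604,222). The fingers straddle it about 5 mm off in y. I'll correct that, advance and grip.

Call:
step_arm(
  commands=[0.01, 0.0015, -0.0055, 0, 0, 0, 0.07, 0.02, 0, 0, 0, 0, 0, 0.07, 0, 0, 0, 0, 0, 0, 0.02, 0, 0, 0, 0, 0, 0, 0.02, 0, 0, 0, 0, 0, 0, 0.02],
  squeeze=30,
)

```text
clock: 5.03
eef_pos: [590.6, 21.5, 152.4]
eef_rot: [1.57, 0.87, 0.045]
wrist_force: [0.3, 0.5, -0.0]
finger_gap: 43.4
```

Call:
step_arm(
  commands=[0, 0, 0, 0, 0, 0, 0.02, 0, 0, 0, 0, 0, 0, 0.02],
)

```text
clock: 5.28
eef_pos: [590.6, 21.3, 152.2]
eef_rot: [1.57, 0.871, 0.045]
wrist_force: [-3.7, -1.0, 3.8]
finger_gap: 29.4
```

```bash
python3 - <<'E'
from h import *
p,M,s=now(); print(s["clock"],p,s["finger_gap"],s["wrist_force"],s["joints"])
g=p-M[:,0]*manip.grip_depth; print(g)
print("up 1mm in tool axes",M.T@EZ, "-EX", M.T@-EX)
MAT=np.array([528,-361,0.]); Mt=tool(lean(40),-EY)
plan([(g+40*EZ,M),(g+60*EZ-130*EX,M),(np.array([515,-300,190.]),M),(MAT+(g[2]-112.5+30)*EZ,M),(MAT+(g[2]-112.5)*EZ,M)])
E
```

```text
5.275 [590.637  21.349 152.187] 29.363035635234127 [-3.671 -1.017  3.834] [-0.055  0.153  2.003  0.223  0.295  1.28 ]
[578.536  20.81  166.564]
up 1mm in tool axes [-0.765  0.644  0.001] -EX [-0.644 -0.765  0.004]
-> tcp [590.637  21.349 192.187] n 1 turn/row [0. 0. 0.]
   [-0.0306, 0.0258, 0.0] [0.0, 0.0, 0.0]
-> tcp [460.793  14.981 212.187] n 3 turn/row [0. 0. 0.]
   [-0.033, -0.0288, 0.0002] [0.0, 0.0, 0.0]
   [-0.033, -0.0288, 0.0002] [0.0, 0.0, 0.0]
   [-0.033, -0.0288, 0.0002] [0.0, 0.0, 0.0]
-> tcp [ 527.102 -299.461  175.623] n 6 turn/row [0. 0. 0.]
   [0.0103, 0.0027, 0.0528] [0.0, 0.0, 0.0]
   [0.0103, 0.0027, 0.0528] [0.0, 0.0, 0.0]
   [0.0103, 0.0027, 0.0528] [0.0, 0.0, 0.0]
   [0.0103, 0.0027, 0.0528] [0.0, 0.0, 0.0]
   [0.0103, 0.0027, 0.0528] [0.0, 0.0, 0.0]
   [0.0103, 0.0027, 0.0528] [0.0, 0.0, 0.0]
-> tcp [ 540.102 -360.461   69.687] n 3 turn/row [0. 0. 0.]
   [0.0292, -0.0202, 0.0205] [0.0, 0.0, 0.0]
   [0.0292, -0.0202, 0.0205] [0.0, 0.0, 0.0]
   [0.0292, -0.0202, 0.0205] [0.0, 0.0, 0.0]
-> tcp [ 540.102 -360.461   39.687] n 1 turn/row [0. 0. 0.]
   [0.0229, -0.0193, -0.0] [0.0, 0.0, 0.0]
```

Call:
step_arm(
  commands=[-0.0115, 0.0097, 0, 0, 0, 0, 0.02, -0.0115, 0.0097, 0, 0, 0, 0, 0.02, -0.0115, 0.0097, 0, 0, 0, 0, 0.02, 0, 0, 0, 0, 0, 0, 0.02, 0, 0, 0, 0, 0, 0, 0.02],
)

```text
clock: 5.9
eef_pos: [590.4, 21.5, 196.5]
eef_rot: [1.57, 0.872, 0.045]
wrist_force: [0.7, 0.1, -2.5]
finger_gap: 29.4
```

Call:
step_arm(
  commands=[-0.033, -0.029, 0, 0, 0, 0, 0.02, -0.033, -0.029, 0, 0, 0, 0, 0.02, -0.033, -0.029, 0, 0, 0, 0, 0.02, 0.01, 0.0027, 0.053, 0, 0, 0, 0.02, 0.01, 0.0027, 0.053, 0, 0, 0, 0.02],
)

```text
clock: 6.52
eef_pos: [480.7, -81.7, 206.0]
eef_rot: [1.569, 0.871, 0.046]
wrist_force: [1.7, 1.1, -2.6]
finger_gap: 29.5
```

Call:
step_arm(
  commands=[0.01, 0.0027, 0.053, 0, 0, 0, 0.02, 0.01, 0.0027, 0.053, 0, 0, 0, 0.02, 0.01, 0.0027, 0.053, 0, 0, 0, 0.02, 0.01, 0.0027, 0.053, 0, 0, 0, 0.02, 0, 0, 0, 0, 0, 0, 0.02],
)

```text
clock: 7.15
eef_pos: [523.9, -294.2, 179.7]
eef_rot: [1.572, 0.876, 0.043]
wrist_force: [1.1, 0.3, -2.9]
finger_gap: 29.2
```

```bash
python3 - <<'E'
from h import *
p,M,s=now(); print(s["clock"],p,s["finger_gap"],s["wrist_force"],s["joints"])
MAT=np.array([528,-361,0.]); 
plan([(MAT+84*EZ,M),(MAT+59*EZ,M)])
I=cv2.resize(manip.camera("scene")[100:250,220:400,::-1],None,fx=4,fy=4,interpolation=3)
cv2.imwrite("pics/g2.png",I)
E
```

```text
7.15 [ 523.904 -294.215  179.689] 29.20147340769691 [ 1.058  0.345 -2.868] [-0.79   0.207  1.86   0.789  0.731  0.228]
-> tcp [ 540.029 -360.477   69.562] n 3 turn/row [0. 0. 0.]
   [0.031, -0.0201, 0.0223] [0.0, 0.0, 0.0]
   [0.031, -0.0201, 0.0223] [0.0, 0.0, 0.0]
   [0.031, -0.0201, 0.0223] [0.0, 0.0, 0.0]
-> tcp [ 540.029 -360.477   44.562] n 1 turn/row [0. 0. 0.]
   [0.0192, -0.016, 0.0] [0.0, 0.0, 0.0]
```

View pics/g2.png

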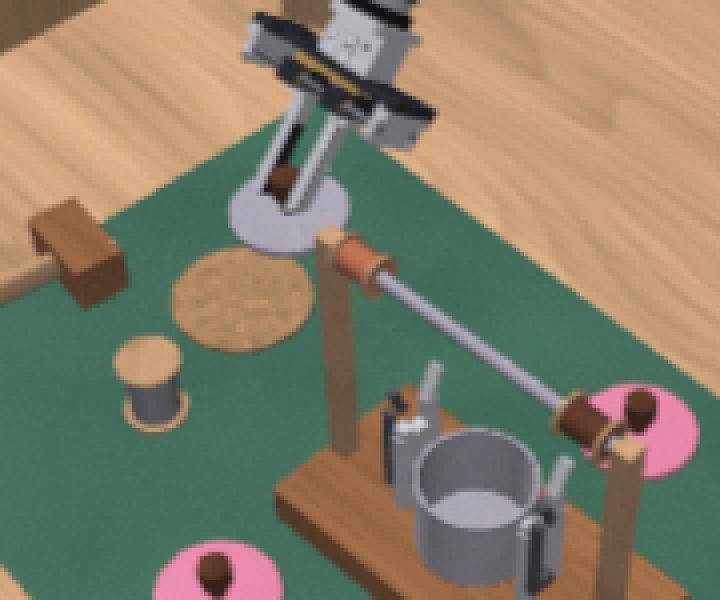

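The lid is held and level, and the pot is open. The mat (crop about (243,298)) is clear, and the mallet and spool are well away.

Call:
step_arm(
  commands=[0.031, -0.02, 0.022, 0, 0, 0, 0.02, 0.031, -0.02, 0.022, 0, 0, 0, 0.02, 0.031, -0.02, 0.022, 0, 0, 0, 0.02, 0.0096, -0.008, 0, 0, 0, 0, 0.02, 0.008, -0.0065, 0, 0, 0, 0, 0.02],
)

```text
clock: 7.82
eef_pos: [541.2, -355.7, 49.0]
eef_rot: [1.57, 0.874, 0.046]
wrist_force: [-0.1, 0.1, -2.8]
finger_gap: 29.5
```

Call:
step_arm(
  commands=[0.0015, -0.0013, 0, 0, 0, 0, 0.02, 0.0015, -0.0013, 0, 0, 0, 0, 0.02, 0, 0, 0, 0, 0, 0, 0.02],
)

```text
clock: 8.2
eef_pos: [541.2, -356.7, 45.8]
eef_rot: [1.569, 0.873, 0.044]
wrist_force: [-0.5, 0.3, -3.2]
finger_gap: 29.5
```

```bash
python3 - <<'E'
from h import *
p,M,s=now(); print(s["clock"],p,p-M[:,0]*18.8,s["finger_gap"],s["wrist_force"],s["joints"])
E
```

```text
8.2 [ 541.247 -356.721   45.77 ] [ 529.181 -357.258   60.178] 29.519367629077585 [-0.539  0.315 -3.223] [-0.852  0.532  1.784  1.045  0.619 -0.147]
```

Call:
step_arm(
  commands=[0.0015, -0.0013, 0.0005, 0, 0, 0, 0.02, 0.0015, -0.0013, 0.0005, 0, 0, 0, 0.02, 0.001, -0.0009, 0, 0, 0, 0, 0.02, 0, 0, 0, 0, 0, 0, 0.02, 0, 0, 0, 0, 0, 0, 0.02],
)

```text
clock: 8.82
eef_pos: [541.0, -357.7, 39.8]
eef_rot: [1.57, 0.874, 0.045]
wrist_force: [-0.2, -0.0, -2.3]
finger_gap: 29.5
```

Call:
step_arm(
  commands=[0.0008, -0.0006, 0, 0, 0, 0, 0.02, 0.0008, -0.0006, 0, 0, 0, 0, 0.02, 0, 0, 0, 0, 0, 0, 0.02],
)

```text
clock: 9.2
eef_pos: [541.6, -358.0, 39.3]
eef_rot: [1.569, 0.872, 0.044]
wrist_force: [-6.1, 4.0, 11.1]
finger_gap: 29.6
```

Call:
step_arm(
  commands=[-0.0006, 0.0005, 0, 0, 0, 0, 0.02, 0, 0, 0, 0, 0, 0, 0.034, 0, 0, 0, 0, 0, 0, 0.05, 0, 0, 0, 0, 0, 0, 0.07, 0, 0, 0, 0, 0, 0, 0.07],
)

```text
clock: 9.82
eef_pos: [541.1, -357.7, 38.5]
eef_rot: [1.57, 0.874, 0.045]
wrist_force: [-0.5, 0.3, -0.9]
finger_gap: 60.6
```

```bash
python3 - <<'E'
from h import *
p,M,s=now(); print(s["clock"],p,s["finger_gap"],s["wrist_force"])
# planar arm model fit
D=[([.3,1.521,0,1.321],121.52,-536.39,205.44),([-.238,2.049,.159,.642],501.09,19.2,280.375),([.153,2.003,.223,.295],590.64,21.35,152.19),([.207,1.86,.789,.731],523.9,-294.2,179.7),([.532,1.784,1.045,.619],541.25,-356.7,45.77)]
Q1=[-1.415,-.086,-.055,-.79,-.852]
from scipy.spatial.transform import Rotation as R
def fk(v,q1,q):
    r0,h,L2,L3,Lt,e,y0=v
    A=R.from_euler('z',q1)*R.from_euler('y',q[0]); p=np.array([0,0,h])+R.from_euler('z',q1).apply([r0,y0,0])+A.apply([e,0,L2])
    A=A*R.from_euler('y',q[1]); p=p+A.apply([0,0,L3]); A=A*R.from_euler('z',q[2])*R.from_euler('y',q[3]); return p+A.apply([0,0,Lt])
f=lambda v:np.ravel([fk(v,a,d[0])-np.array(d[1:]) for a,d in zip(Q1,D)])
r=least_squares(f,[0,300,350,350,250,0,0]); print(r.x,np.abs(r.fun).max())
E
```

```text
9.825 [ 541.099 -357.723   38.487] 60.60158798171578 [-0.466  0.28  -0.867]
[  3.156 197.25  395.213 434.017 258.276   1.424  39.45 ] 7.365083782216971
```

```bash
cat >> h.py <<'E'
BAR=np.array([534.5,357.5,37.]); BA=0.2335
MB=tool(-EZ,np.array([np.sin(BA),-np.cos(BA),0]))
E
python3 - <<'E'
from h import *
p,M,s=now(); g=p-M[:,0]*18.8
plan([(g-95*M[:,0],M),(np.array([400,-150,270.]),M),(np.array([410,200,270.]),MB),(BAR+100*EZ,MB)])
E
```

```text
-> tcp [ 480.179 -360.481  111.33 ] n 2 turn/row [0. 0. 0.]
   [-0.0475, -0.0, -0.0] [0.0, 0.0, 0.0]
   [-0.0475, -0.0, -0.0] [0.0, 0.0, 0.0]
-> tcp [ 412.056 -149.454  255.585] n 5 turn/row [0. 0. 0.]
   [-0.0296, 0.0096, -0.0428] [0.0, 0.0, 0.0]
   [-0.0296, 0.0096, -0.0428] [0.0, 0.0, 0.0]
   [-0.0296, 0.0096, -0.0428] [0.0, 0.0, 0.0]
   [-0.0296, 0.0096, -0.0428] [0.0, 0.0, 0.0]
   [-0.0296, 0.0096, -0.0428] [0.0, 0.0, 0.0]
-> tcp [410.  200.  251.2] n 7 turn/row [-1.475  0.538 -5.688]
   [0.0017, 0.0011, -0.0499] [-1.5, 0.5, -5.7]
   [0.002, 0.0026, -0.0498] [-1.5, 0.5, -5.7]
   [0.0022, 0.0041, -0.0497] [-1.5, 0.5, -5.7]
   [0.0021, 0.0056, -0.0496] [-1.5, 0.5, -5.7]
   [0.002, 0.0071, -0.0494] [-1.5, 0.5, -5.7]
   [0.0017, 0.0085, -0.0492] [-1.5, 0.5, -5.7]
   [0.0012, 0.0099, -0.0489] [-1.5, 0.5, -5.7]
-> tcp [534.5 357.5 118.2] n 5 turn/row [0. 0. 0.]
   [0.0266, 0.0315, -0.0249] [0.0, 0.0, 0.0]
   [0.0266, 0.0315, -0.0249] [0.0, 0.0, 0.0]
   [0.0266, 0.0315, -0.0249] [0.0, 0.0, 0.0]
   [0.0266, 0.0315, -0.0249] [0.0, 0.0, 0.0]
   [0.0266, 0.0315, -0.0249] [0.0, 0.0, 0.0]
```

Call:
step_arm(
  commands=[-0.02, 0, 0, 0, 0, 0, 0.07, -0.035, 0, 0, 0, 0, 0, 0.07, -0.04, 0, 0, 0, 0, 0, 0.07, -0.03, 0.01, -0.043, 0, 0, 0, 0.07, -0.03, 0.01, -0.043, 0, 0, 0, 0.07],
)

```text
clock: 10.45
eef_pos: [452.4, -274.8, 170.9]
eef_rot: [1.571, 0.874, 0.044]
wrist_force: [0.5, -0.3, 0.6]
finger_gap: 69.9
```

Call:
step_arm(
  commands=[-0.03, 0.01, -0.043, 0, 0, 0, 0.06, -0.03, 0.01, -0.043, 0, 0, 0, 0.06, -0.03, 0.01, -0.043, 0, 0, 0, 0.06, 0.002, 0.001, -0.05, -1.5, 0.5, -5.7, 0.06, 0.002, 0.0026, -0.05, -1.5, 0.5, -5.7, 0.06],
)

```text
clock: 11.08
eef_pos: [411.5, -47.4, 258.0]
eef_rot: [1.534, 1.073, 0.064]
wrist_force: [0.7, -0.1, -1.5]
finger_gap: 59.8
```

Call:
step_arm(
  commands=[0.002, 0.004, -0.05, -1.5, 0.5, -5.7, 0.06, 0.002, 0.0056, -0.05, -1.5, 0.5, -5.7, 0.06, 0.002, 0.007, -0.049, -1.5, 0.5, -5.7, 0.06, 0.002, 0.0085, -0.049, -1.5, 0.5, -5.7, 0.06, 0.001, 0.01, -0.049, -1.5, 0.5, -5.7, 0.06],
)

```text
clock: 11.7
eef_pos: [410.0, 203.6, 253.3]
eef_rot: [-0.687, 1.564, -2.022]
wrist_force: [0.3, -1.1, -0.0]
finger_gap: 60.0
```

```bash
python3 - <<'E'
from h import *
p,M,s=now(); print(s["clock"],p,s["joints"],s["finger_gap"]); print(M)
for c in("scene","top"):
    manip.camera(c)
    for t,z in(("lid_knob",24),("mat_top",6),("bar_mid",37)):
        for d in manip.outline_of(t,c):
            C=plane(c,[d["centre"]],z)[0]
            if C[1]<-280 and t!="bar_mid" or t=="bar_mid":
                a,b,N=axis(d["pixels"]); A,B=plane(c,[a,b],z); print(c,t,round(d["score"],2),C[:2],((A+B)/2)[:2],"L",np.linalg.norm(A-B),np.arctan2(*(B-A)[1::-1]))
plan([(BAR+70*EZ,MB),(BAR+25*EZ,MB)])
E
```

```text
11.7 [409.958 203.572 253.293] [ 0.384  0.059  1.693 -0.005  1.395  1.719] 60.001181896765075
[[-0.003  0.972  0.234]
 [-0.006  0.234 -0.972]
 [-1.    -0.004  0.005]]
scene lid_knob 0.96 [ 531.923 -342.366] [ 534.497 -348.414] L 105.62520257358405 2.496373871249592
scene mat_top 0.72 [ 578.25  -324.722] [ 543.073 -339.2  ] L 140.90006737807207 2.3319865450928945
scene bar_mid 0.63 [ 553.882 -122.399] [ 553.889 -112.655] L 96.28424695786376 0.7496413025265986
scene bar_mid 0.58 [550.052 370.09 ] [535.13  360.004] L 200.9750344546403 0.23643622241817266
top lid_knob 0.65 [ 529.808 -351.407] [ 527.094 -358.205] L 108.5647156275125 -2.5833447883164924
top mat_top 0.56 [ 467.814 -370.217] [ 508.124 -363.434] L 135.73079338438714 -1.5132530923943013
top bar_mid 0.79 [540.459 361.449] [539.956 357.723] L 187.06082399901143 -2.90059451261726
-> tcp [534.5 357.5  88.2] n 5 turn/row [-0.003  0.059  0.007]
   [0.0329, 0.0314, -0.0249] [-0.0, 0.1, 0.0]
   [0.0329, 0.0314, -0.0249] [-0.0, 0.1, 0.0]
   [0.033, 0.0314, -0.0249] [-0.0, 0.1, 0.0]
   [0.033, 0.0314, -0.0248] [-0.0, 0.1, 0.0]
   [0.033, 0.0314, -0.0248] [-0.0, 0.1, 0.0]
-> tcp [534.5 357.5  43.2] n 1 turn/row [0. 0. 0.]
   [0.045, 0.0, 0.0] [0.0, 0.0, 0.0]
```

Call:
step_arm(
  commands=[0.033, 0.0314, -0.025, 0, 0, 0, 0.06, 0.033, 0.0314, -0.025, 0, 0, 0, 0.06, 0.033, 0.0314, -0.025, 0, 0, 0, 0.06, 0.033, 0.0314, -0.025, 0, 0, 0, 0.06, 0.033, 0.0314, -0.025, 0, 0.3, 0, 0.06],
)

```text
clock: 12.72
eef_pos: [535.0, 359.0, 86.7]
eef_rot: [-2.301, 1.57, 2.645]
wrist_force: [0.7, 0.5, 0.7]
finger_gap: 59.9
```

Call:
step_arm(
  commands=[0.01, 0, 0, 0, 0, 0, 0.06, 0, 0, 0, 0, 0, 0, 0.06],
)

```text
clock: 12.98
eef_pos: [533.7, 357.7, 77.2]
eef_rot: [-1.454, 1.568, -2.791]
wrist_force: [0.9, -0.2, 0.3]
finger_gap: 59.7
```

```bash
python3 - <<'E'
from h import *
p,M,s=now(); print(s["clock"],p,s["joints"],s["wrist_force"])
print("need tool",M.T@(BAR-10*EZ-p), np.degrees(R.from_matrix(M.T@MB).as_rotvec()))
im=[]
for c in("scene","top"):
    u=proj(c,[p,BAR-10*EZ,BAR+np.array([np.cos(BA),np.sin(BA),0])*100,BAR-np.array([np.cos(BA),np.sin(BA),0])*100])
    I=cv2.resize(manip.camera(c)[:,:,::-1],None,fx=4,fy=4,interpolation=3)
    for q,k in zip(u,[(0,0,255),(0,255,0),(255,255,0),(255,0,255)]): cv2.circle(I,tuple(int(v) for v in q*4+2),3,k,-1)
    x,y=(u[1]*4).astype(int); im.append(I[y-200:y+200,x-200:x+200])
cv2.imwrite("pics/g3.png",np.hstack(im))
E
```

```text
12.975 [533.655 357.749  77.206] [0.533 0.626 1.358 0.    1.16  1.87 ] [ 0.912 -0.196  0.322]
need tool [50.204  0.885  0.424] [0.017 0.016 0.138]
```

View pics/g3.png

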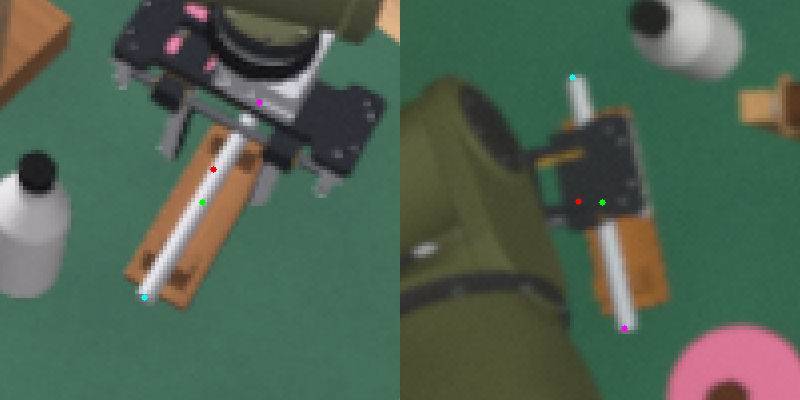

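Projected bar ends (cyan, magenta) lie on the real bar ends in both views, and the fingers straddle the bar. The gripper's wide body runs along the opening direction. Descending now for a shallow grip.

Call:
step_arm(
  commands=[0.025, 0.0005, 0, 0, 0, 0.1, 0.06, 0.025, 0.0005, 0, 0, 0, 0, 0.06, 0, 0, 0, 0, 0, 0, 0.04, 0, 0, 0, 0, 0, 0, 0.008, 0, 0, 0, 0, 0, 0, 0.008],
  squeeze=35,
)

```text
clock: 13.7
eef_pos: [535.3, 359.3, 28.8]
eef_rot: [1.911, 1.569, 0.575]
wrist_force: [-0.0, -0.8, -0.5]
finger_gap: 33.4
```

Call:
step_arm(
  commands=[0, 0, 0, 0, 0, 0, 0.008, 0, 0, 0, 0, 0, 0, 0.008],
)

```text
clock: 13.95
eef_pos: [535.1, 357.9, 27.4]
eef_rot: [-0.067, 1.569, -1.402]
wrist_force: [6.1, -25.9, 6.9]
finger_gap: 13.5
```

Call:
step_arm(
  commands=[-0.015, 0, 0, 0, 0, 0, 0.008, -0.04, 0, 0, 0, 0, 0, 0.008, -0.05, 0, 0, 0, 0, 0, 0.008, -0.05, 0, 0, 0, 0, 0, 0.008, 0, 0, 0, 0, 0, 0, 0.008],
)

```text
clock: 14.58
eef_pos: [535.9, 360.1, 187.2]
eef_rot: [1.912, 1.563, 0.576]
wrist_force: [0.3, -0.0, -1.1]
finger_gap: 13.0
```

```bash
python3 - <<'E'
from h import *
p,M,s=now(); print(s["clock"],p,s["joints"],s["wrist_force"],s["finger_gap"]); print(M)
for c in("scene","top"):
    manip.camera(c)
    for d in manip.outline_of("bar_mid",c):
        z=p[2]+10
        a,b,N=axis(d["pixels"]); A,B=plane(c,[a,b],z); m=(A+B)/2; print(c,round(d["score"],2),m[:2],"L",np.linalg.norm(A-B),np.arctan2(*(B-A)[1::-1]),"rel tool",M.T@(m-p))
E
```

```text
14.575 [535.94  360.073 187.195] [0.535 0.525 1.25  0.    1.359 1.871] [ 0.303 -0.046 -1.099] 13.026197731528692
[[ 0.007  0.973  0.233]
 [ 0.004  0.233 -0.973]
 [-1.     0.007 -0.003]]
scene 0.51 [570.479 370.932] L 129.22816098647516 0.26266007599507274 rel tool [-9.728 36.19  -2.546]
scene 0.42 [630.29  140.544] L 87.17311162884893 0.7186674118146994 rel tool [-10.315  40.727 235.436]
top 0.79 [532.524 356.048] L 196.45223156827828 -2.9048935593431 rel tool [-10.039  -4.186   3.093]
```

```bash
cat > arm.py <<'E'
from h import *
D=np.array([[-1.415,.3,1.521,0,1.321,-.067,121.52,-536.39,205.44],[-.086,-.238,2.049,.159,.642,1.338,501.09,19.2,280.375],[-.055,.153,2.003,.223,.295,1.28,590.64,21.35,152.19],[-.79,.207,1.86,.789,.731,.228,523.9,-294.2,179.7],[-.852,.532,1.784,1.045,.619,-.147,541.25,-356.7,45.77],[.384,.059,1.693,-.005,1.395,1.719,409.96,203.57,253.29],[.533,.626,1.358,0,1.16,1.87,533.66,357.75,77.2],[.535,.525,1.25,0,1.359,1.871,535.94,360.07,187.195]])
def ori(q,s): return R.from_euler('z',q[0])*R.from_euler('y',q[1]+q[2])*R.from_euler('z',s*q[3])*R.from_euler('y',q[4])
def fk(v,q,s):
    r0,h,L2,L3,Lt,e=v; Z=R.from_euler('z',q[0]); A=Z*R.from_euler('y',q[1]); B=Z*R.from_euler('y',q[1]+q[2])
    return Z.apply([r0,0,h])+A.apply([0,0,L2])+B.apply([e,0,L3])+ori(q,s).apply([0,0,Lt])
def full(q,s,s6=1):  # tool matrix: x=approach
    O=(ori(q,s)*R.from_euler('z',s6*q[5])).as_matrix(); return O
def fit(s):
    r=least_squares(lambda v:np.ravel([fk(v,d[:6],s)-d[6:] for d in D]),[0,200,400,400,260,0]); return r.x,np.abs(r.fun).max()
E
python3 - <<'E'
from arm import *
for s in(1,-1): print(s,*fit(s)); print(ori(D[3],s).apply([0,0,1]),lean(40), ori(D[4],s).apply([0,0,1]))
for d,zt in((D[0],(.22,-.975,0)),(D[3],-EY),(D[7],(.233,-.973,-.003))):
  for s6 in(1,-1): print(s6,full(d,-1,s6).T@np.array(zt),full(d,1,s6).T@np.array(zt))
E
```

```text
1 [-49.289 293.014 467.595 492.552 328.503  89.506] 38.40862957106373
[ 0.64   0.027 -0.768] [ 0.642  0.031 -0.766] [ 0.642  0.029 -0.766]
-1 [ 360.866 -305.855  103.485  118.77  -156.366 -317.62 ] 100.36999465584618
[-0.033 -0.639 -0.768] [ 0.642  0.031 -0.766] [-0.114 -0.632 -0.766]
1 [-1.    -0.001 -0.   ] [-1.    -0.001 -0.   ]
-1 [-0.991  0.133 -0.   ] [-0.991  0.133 -0.   ]
1 [-0.426 -0.643  0.637] [-1.     0.007  0.004]
-1 [-0.099 -0.764  0.637] [-0.901 -0.434  0.004]
1 [-1.001  0.     0.001] [-1.001  0.     0.001]
-1 [0.826 0.565 0.001] [0.826 0.565 0.001]
```

```bash
cat >> arm.py <<'E'
def fk2(v,q):
    r0,h,L2,L3,Lt,e,y0=v; Z=R.from_euler('z',q[0]); A=Z*R.from_euler('y',q[1]); B=Z*R.from_euler('y',q[1]+q[2])
    return Z.apply([r0,y0,h])+A.apply([0,0,L2])+B.apply([e,0,L3])+ori(q,1).apply([0,0,Lt])
V=least_squares(lambda v:np.ravel([fk2(v,d[:6])-d[6:] for d in D]),[0,200,400,400,260,0,39]); 
lo=np.array([-3.03,-.79,.23,-1.04,0,-2.55]); hi=np.array([3.03,2.21,2.52,4.18,3.07,2.55])
def ik(p,M,q0):
    Mt=np.c_[-M[:,2],-M[:,1],M[:,0]]  # X=-z, Z=a, Y=Z x X
    Mt[:,1]=np.cross(Mt[:,2],Mt[:,0])
    f=lambda q:np.r_[(fk2(V.x,q)-p)/300,(R.from_matrix(full(q,1).T@Mt)).as_rotvec()]
    r=least_squares(f,np.clip(q0,lo+1e-3,hi-1e-3),bounds=(lo,hi)); return r.x,np.abs(r.fun).max()
E
python3 - <<'E'
from arm import *
print(V.x,np.abs(V.fun).max())
S=POT+141*EZ
for L in(35,40,45,50):
  n=np.array([np.cos(np.radians(L))*EX[0],np.cos(np.radians(L))*EX[1],np.sin(np.radians(L))]); M=tool(lean(L),n)
  for off in((-4,65),(-4,40),(0,0)):
    g=S+off[0]*EX+off[1]*EZ+10*lean(L)
    for q0 in([0,.2,1.9,0,.4,0],[0,.2,1.9,3.1,.3,-3]):
      q,e=ik(g,M,np.array(q0)); print(L,off,q,round(e,4))
E
```

```text
[ -0.509 221.79  424.292 448.098 270.837  41.086  36.621] 0.3408117305399969
35 (-4, 65) [-0.059  0.08   1.923  0.122  0.534 -0.194] 0.0
35 (-4, 65) [-0.059  0.08   1.923  0.122  0.534 -0.194] 0.0
35 (-4, 40) [-0.059  0.115  1.95   0.137  0.473 -0.211] 0.0
35 (-4, 40) [-0.059  0.115  1.95   0.137  0.473 -0.211] 0.0
35 (0, 0) [-0.058  0.187  1.976  0.168  0.376 -0.245] 0.0
35 (0, 0) [-0.058  0.187  1.976  0.168  0.376 -0.245] 0.0
40 (-4, 65) [-0.064  0.058  1.983  0.182  0.412 -0.254] 0.0
40 (-4, 65) [-0.064  0.058  1.983  0.182  0.412 -0.254] 0.0
40 (-4, 40) [-0.064  0.096  2.009  0.214  0.349 -0.288] 0.0
40 (-4, 40) [-0.064  0.096  2.009  0.214  0.349 -0.288] 0.0
40 (0, 0) [-0.063  0.173  2.032  0.294  0.251 -0.371] 0.0
40 (0, 0) [-0.063  0.173  2.032  0.294  0.251 -0.371] 0.0
45 (-4, 65) [-0.069  0.043  2.04   0.296  0.289 -0.368] 0.0
45 (-4, 65) [-0.069  0.043  2.04   0.296  0.289 -0.368] 0.0
45 (-4, 40) [-0.069  0.084  2.064  0.379  0.227 -0.454] 0.0
45 (-4, 40) [-0.069  0.084  2.064  0.379  0.227 -0.454] 0.0
45 (0, 0) [-0.068  0.168  2.086  0.664  0.134 -0.742] 0.0
45 (0, 0) [-0.068  0.168  2.086  0.664  0.134 -0.742] 0.0
50 (-4, 65) [-0.074  0.035  2.094  0.582  0.172 -0.655] 0.0
50 (-4, 65) [-0.074  0.035  2.094  0.582  0.172 -0.655] 0.0
50 (-4, 40) [-0.074  0.081  2.116  0.897  0.12  -0.973] 0.0
50 (-4, 40) [-0.074  0.081  2.116  0.897  0.12  -0.973] 0.0
50 (0, 0) [-0.073  0.172  2.134  1.919  0.099 -1.999] 0.0
50 (0, 0) [-0.073  0.172  2.134  1.919  0.099 -1.999] 0.0
```

```bash
cat >> h.py <<'E'
manip_d=10.
def mseat(L):
    t=np.radians(L); return tool(lean(L),np.cos(t)*EX+np.sin(t)*EZ)
SEAT=POT+141*EZ
E
sed -i 's/q=np.array(g)-manip.grip_depth\*0-0; pt=q+Mt\[:,0\]\*manip.grip_depth/pt=np.array(g)+Mt[:,0]*dep/; s/dmax=55,amax=9.5/dmax=50,amax=9.5,dep=10./' h.py
python3 - <<'E'
from h import *
from arm import ik
M=mseat(45); w=[(np.array([430,230,290.]),M),(SEAT-130*EX+2*EY+85*EZ,M),(SEAT-4*EX+2*EY+72*EZ,M)]
q=now()[2]["joints"]
for g,m in w:
    q,e=ik(g+10*m[:,0],m,q); print(q,e)
plan(w)
E
```

```text
[ 0.621 -0.216  2.063 -0.636  0.7    0.942] 2.743056922095009e-10
[-0.118 -0.321  2.296  0.303  0.405 -0.398] 9.562741004873688e-15
[-0.064  0.032  2.032  0.268  0.305 -0.336] 6.204222321078609e-14
-> tcp [437.063 230.346 282.929] n 10 turn/row [-7.491 -3.75   3.12 ]
   [-0.0102, -0.0125, 0.0102] [-7.5, -3.8, 3.1]
   [-0.0103, -0.0132, 0.0092] [-7.5, -3.8, 3.1]
   [-0.0104, -0.0138, 0.0081] [-7.5, -3.8, 3.1]
   [-0.0107, -0.0142, 0.007] [-7.5, -3.8, 3.1]
   [-0.011, -0.0144, 0.0059] [-7.5, -3.8, 3.1]
   [-0.0115, -0.0145, 0.0047] [-7.5, -3.8, 3.1]
   [-0.012, -0.0144, 0.0036] [-7.5, -3.8, 3.1]
   [-0.0126, -0.0141, 0.0025] [-7.5, -3.8, 3.1]
   [-0.0132, -0.0137, 0.0015] [-7.5, -3.8, 3.1]
   [-0.0139, -0.0131, 0.0007] [-7.5, -3.8, 3.1]
-> tcp [455.121  14.976 218.929] n 5 turn/row [0. 0. 0.]
   [0.0101, -0.0432, -0.008] [0.0, 0.0, 0.0]
   [0.0101, -0.0432, -0.008] [0.0, 0.0, 0.0]
   [0.0101, -0.0432, -0.008] [0.0, 0.0, 0.0]
   [0.0101, -0.0432, -0.008] [0.0, 0.0, 0.0]
   [0.0101, -0.0432, -0.008] [0.0, 0.0, 0.0]
-> tcp [580.969  21.148 205.929] n 3 turn/row [0. 0. 0.]
   [0.0328, -0.0, 0.0266] [0.0, 0.0, 0.0]
   [0.0328, -0.0, 0.0266] [0.0, 0.0, 0.0]
   [0.0328, -0.0, 0.0266] [0.0, 0.0, 0.0]
```

Call:
step_arm(
  commands=[-0.0102, -0.0125, 0.0102, -7.5, -3.8, 3.1, 0.008, -0.0103, -0.0132, 0.0092, -7.5, -3.8, 3.1, 0.008, -0.0104, -0.0138, 0.0081, -7.5, -3.8, 3.1, 0.008, -0.0107, -0.0142, 0.007, -7.5, -3.8, 3.1, 0.008, -0.011, -0.0144, 0.0059, -7.5, -3.8, 3.1, 0.008],
)

```text
clock: 15.4
eef_pos: [485.2, 294.5, 232.2]
eef_rot: [0.345, 1.15, -0.321]
wrist_force: [-0.2, -0.1, -1.0]
finger_gap: 12.8
```

Call:
step_arm(
  commands=[-0.0115, -0.0145, 0.0047, -7.5, -3.8, 3.1, 0.008, -0.012, -0.0144, 0.0036, -7.5, -3.8, 3.1, 0.008, -0.0126, -0.0141, 0.0025, -7.5, -3.8, 3.1, 0.008, -0.0132, -0.0137, 0.0015, -7.5, -3.8, 3.1, 0.008, -0.0139, -0.0131, 0.0007, -7.5, -3.8, 3.1, 0.008],
)

```text
clock: 16.02
eef_pos: [436.3, 230.6, 283.5]
eef_rot: [-0.014, 0.779, 0.043]
wrist_force: [0.8, -0.8, -0.4]
finger_gap: 13.1
```

Call:
step_arm(
  commands=[0.01, -0.043, -0.008, 0, 0, 0, 0.008, 0.01, -0.043, -0.008, 0, 0, 0, 0.008, 0.01, -0.043, -0.008, 0, 0, 0, 0.008, 0.01, -0.043, -0.008, 0, 0, 0, 0.008, 0.01, -0.043, -0.008, 0, 0, 0, 0.008],
)

```text
clock: 16.65
eef_pos: [452.6, 36.2, 225.5]
eef_rot: [-0.007, 0.788, 0.046]
wrist_force: [0.4, 1.1, -0.7]
finger_gap: 12.7
```

```bash
python3 - <<'E'
from h import *
p,M,s=now(); print(s["clock"],p,s["joints"],s["finger_gap"],"\n",M, np.degrees(R.from_matrix(M.T@mseat(45)).as_rotvec()))
b=p-10*M[:,0]
for c in("scene","top"):
    cv2.imwrite(f"pics/h_{c}.png",manip.camera(c)[:,:,::-1])
    for d in manip.outline_of("bar_mid",c):
        a,e,N=axis(d["pixels"]); A,B=plane(c,[a,e],b[2]); m=(A+B)/2; print(c,round(d["score"],2),"L",np.linalg.norm(A-B),np.arctan2(*(B-A)[1::-1]),"rel seat axes of grip",(m-b)@EX,(m-b)@EY)
    for d in manip.outline_of("rail_mid",c)[:1]:
        a,e,N=axis(d["pixels"]); A,B=plane(c,[a,e],298); m=(A+B)/2; print(c,"rail L",np.linalg.norm(A-B),np.arctan2(*(B-A)[1::-1]),m)
plan([(SEAT-130*EX+2*EY+85*EZ,mseat(45)),(SEAT-4*EX+2*EY+72*EZ,mseat(45))])
E
```

```text
16.65 [452.637  36.162 225.51 ] [-0.035 -0.335  2.287  0.142  0.412 -0.195] 12.73657415439716 
 [[ 0.705 -0.051  0.708]
 [ 0.032  0.999  0.039]
 [-0.709 -0.005  0.705]] [ 0.273 -0.151  0.136]
scene 0.74 L 431.03897484855275 1.5159953409163005 rel seat axes of grip 142.6402910321018 -13.404611036754204
scene 0.71 L 204.3416298002752 1.620184002184279 rel seat axes of grip 3.0937128114156716 2.008835018804663
scene rail L 403.64687781186615 1.5306820432063468 [626.946  66.74  298.   ]
top 0.68 L 205.06438031834912 -1.5208305092327556 rel seat axes of grip 0.4447266380912155 -4.961436780368409
top rail L 320.2140264209239 1.6197479436396796 [585.179  20.303 298.   ]
-> tcp [455.121  14.976 218.929] n 1 turn/row [ 0.293 -0.12   0.078]
   [0.0061, -0.0232, -0.0048] [0.3, -0.1, 0.1]
-> tcp [580.969  21.148 205.929] n 3 turn/row [0. 0. 0.]
   [0.0328, -0.0, 0.0266] [0.0, 0.0, 0.0]
   [0.0328, -0.0, 0.0266] [0.0, 0.0, 0.0]
   [0.0328, -0.0, 0.0266] [0.0, 0.0, 0.0]
```

```bash
python3 - <<'E'
from h import *
im=[]
th=np.linspace(0,2*np.pi,60)
for c,ctr in(("scene",(225,340)),("top",(200,290))):
    I=cv2.imread(f"pics/h_{c}.png"); k=5; I=cv2.resize(I,None,fx=k,fy=k,interpolation=3)
    def ln(P,col): cv2.polylines(I,[np.int32(proj(c,P)*k+k/2)],False,col,1)
    ln(POT+127*EZ+48*np.c_[np.cos(th),np.sin(th),0*th]@np.c_[EX,EY,EZ].T,(255,255,0))
    ln([POT+10*EX+298*EZ-150*EY,POT+10*EX+298*EZ+150*EY],(0,0,255))
    for sx,z in((85,42),(-85,42)): ln([POT+sx*EX+z*EZ-165*EY,POT+sx*EX+z*EZ+165*EY],(0,255,0))
    for y in(-81.5,81.5): ln([SEAT+EX+y*EY+2.5*EZ+7*EZ,SEAT+11*EX+y*EY+40*EZ],(255,0,255))
    y,x=np.array(ctr)*k; im.append(I[y-290:y+290,x-200:x+200])
    # rim fit: numbers
cv2.imwrite("pics/ov.png",np.hstack(im))
E
```

```text
(no output)
```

View pics/ov.png

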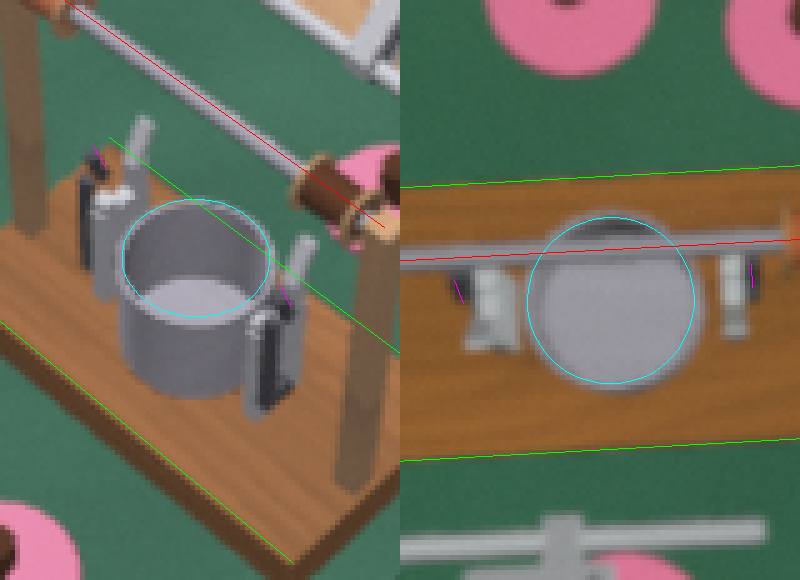

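The overlay fits: the modelled rim circle lies on the real rim in both views to about 1–2 mm, and the clips, board and rail line up. The bar is held level, parallel to the slots. Going in over the clips now.

Call:
step_arm(
  commands=[0.006, -0.023, -0.005, 0.3, -0.1, 0.1, 0.008, 0.033, 0, 0.0266, 0, 0, 0, 0.008, 0.033, 0, 0.0266, 0, 0, 0, 0.008, 0.032, 0, 0.026, 0, 0, 0, 0.008, 0, 0, 0, 0, 0, 0, 0.008],
  squeeze=50,
)

```text
clock: 17.58
eef_pos: [581.4, 22.3, 204.6]
eef_rot: [0.001, 0.787, 0.051]
wrist_force: [-0.1, -0.5, -1.8]
finger_gap: 12.9
```

```bash
python3 - <<'E'
from h import *
p,M,s=now(); b=p-10*M[:,0]; print(s["clock"],s["wrist_force"],s["joints"],s["finger_gap"],"bar rel seat",[(b-SEAT)@e for e in(EX,EY,EZ)],np.degrees(R.from_matrix(M.T@mseat(45)).as_rotvec()))
for c in("scene","top"):
    cv2.imwrite(f"pics/i_{c}.png",manip.camera(c)[:,:,::-1])
    for d in manip.outline_of("bar_mid",c):
        a,e,N=axis(d["pixels"]); A,B=plane(c,[a,e],b[2]); m=(A+B)/2; print(c,round(d["score"],2),"L",np.linalg.norm(A-B),np.arctan2(*(B-A)[1::-1]),"mid rel seat",(m-SEAT)@EX,(m-SEAT)@EY)
plan([(SEAT-4*EX+1.5*EY+44*EZ,mseat(45)),(SEAT-4*EX+1.5*EY+34*EZ,mseat(45)),(SEAT+1.5*EY,mseat(45))])
E
```

```text
17.575 [-0.143 -0.493 -1.786] [-0.062  0.035  2.031  0.269  0.305 -0.337] 12.860337262137758 bar rel seat [np.float64(-3.4790337688664486), np.float64(3.1135990906034507), np.float64(70.68971410787162)] [ 0.063 -0.102 -0.101]
scene 0.74 L 201.1347663769145 1.6227386510824702 mid rel seat -0.8637068645347201 3.3193546955852575
top 0.58 L 198.80917171667332 -1.525514482938803 mid rel seat -4.607396545757095 0.006749763181216062
-> tcp [580.994  20.649 177.929] n 1 turn/row [ 0.042  0.024 -0.04 ]
   [0.0209, -0.0008, -0.0189] [0.0, 0.0, -0.0]
-> tcp [580.994  20.649 167.929] n 1 turn/row [0. 0. 0.]
   [0.0071, 0.0, -0.0071] [0.0, 0.0, 0.0]
-> tcp [584.989  20.845 133.929] n 1 turn/row [0. 0. 0.]
   [0.0269, -0.0, -0.0212] [0.0, 0.0, 0.0]
```

Call:
step_arm(
  commands=[0.0105, 0, -0.0095, 0, 0, 0, 0.008, 0.0095, 0, -0.0085, 0, 0, 0, 0.008, 0, 0, 0, 0, 0, 0, 0.008],
)

```text
clock: 18.15
eef_pos: [580.8, 20.8, 177.7]
eef_rot: [0.0, 0.787, 0.049]
wrist_force: [0.2, 0.6, -0.7]
finger_gap: 12.9
```

Call:
step_arm(
  commands=[0.006, 0, -0.006, 0, 0, 0, 0.008, 0.004, 0, -0.004, 0, 0, 0, 0.008, 0, 0, 0, 0, 0, 0, 0.008],
)

```text
clock: 18.52
eef_pos: [581.4, 20.7, 164.4]
eef_rot: [-0.0, 0.786, 0.049]
wrist_force: [0.9, 0.0, -2.0]
finger_gap: 12.8
```

```bash
cat > st.py <<'E'
from h import *
p,M,s=now(); b=p-10*M[:,0]; print(s["clock"],s["wrist_force"],s["moment"],s["finger_gap"],"bar rel seat",np.array([(b-SEAT)@e for e in(EX,EY,EZ)]),np.degrees(R.from_matrix(M.T@mseat(45)).as_rotvec()))
E
python3 st.py
```

```text
18.525 [ 0.912  0.049 -1.981] [-0.017  0.358  0.034] 12.809544259280118 bar rel seat [-3.568  1.572 30.431] [ 0.002 -0.022  0.002]
```

Call:
step_arm(
  commands=[0.0032, 0, -0.0025, 0, 0, 0, 0.008, 0.0032, 0, -0.0025, 0, 0, 0, 0.008, 0, 0, 0, 0, 0, 0, 0.008],
)

```text
clock: 18.9
eef_pos: [582.7, 20.8, 156.6]
eef_rot: [-0.0, 0.785, 0.049]
wrist_force: [3.1, -1.2, -2.6]
finger_gap: 12.7
```

Call:
step_arm(
  commands=[0.0032, 0, -0.0025, 0, 0, 0, 0.008, 0.0032, 0, -0.0025, 0, 0, 0, 0.008, 0, 0, 0, 0, 0, 0, 0.008],
)

```text
clock: 19.27
eef_pos: [583.4, 20.8, 148.2]
eef_rot: [-0.0, 0.786, 0.049]
wrist_force: [0.1, -0.6, -1.2]
finger_gap: 12.4
```

```bash
python3 st.py
```

```text
19.275 [ 0.139 -0.611 -1.219] [-0.222  0.441 -0.121] 12.390052252471667 bar rel seat [-1.631  1.565 14.285] [ 0.007 -0.032 -0.001]
```

Call:
step_arm(
  commands=[0.002, 0, -0.0016, 0, 0, 0, 0.008, 0.0025, 0, -0.002, 0, 0, 0, 0.008, 0, 0, 0, 0, 0, 0, 0.008],
)

```text
clock: 19.65
eef_pos: [583.5, 21.0, 141.8]
eef_rot: [0.0, 0.788, 0.05]
wrist_force: [-4.0, -1.5, -3.4]
finger_gap: 12.4
```

Call:
step_arm(
  commands=[0.0022, 0, -0.002, 0, 0, 0, 0.008, 0.0022, 0, -0.002, 0, 0, 0, 0.008, 0, 0, 0, 0, 0, 0, 0.008],
)

```text
clock: 20.02
eef_pos: [584.7, 20.8, 136.9]
eef_rot: [-0.0, 0.785, 0.049]
wrist_force: [0.9, -0.3, -5.0]
finger_gap: 12.9
```

```bash
python3 st.py
```

```text
20.025 [ 0.924 -0.339 -4.971] [-0.147  0.8   -0.06 ] 12.862386446107749 bar rel seat [-0.335  1.482  3.01 ] [0.004 0.023 0.016]
```

Call:
step_arm(
  commands=[0.0012, 0, -0.001, 0, 0, 0, 0.008, 0.0012, 0, -0.001, 0, 0, 0, 0.008, 0, 0, 0, 0, 0, 0, 0.008],
)

```text
clock: 20.4
eef_pos: [585.0, 20.8, 134.3]
eef_rot: [-0.0, 0.784, 0.049]
wrist_force: [0.4, 0.1, -0.9]
finger_gap: 12.9
```

Call:
step_arm(
  commands=[0.0008, 0, -0.0008, 0, 0, 0, 0.008, 0, 0, 0, 0, 0, 0, 0.008],
)

```text
clock: 20.65
eef_pos: [585.4, 20.8, 134.1]
eef_rot: [-0.001, 0.783, 0.048]
wrist_force: [-4.2, 0.3, 9.1]
finger_gap: 12.7
```

```bash
python3 st.py; python3 - <<'E'
from h import *
im=[]
for c,ctr in(("scene",(225,340)),("top",(200,290))):
    I=manip.camera(c)[:,:,::-1]; y,x=ctr; im.append(cv2.resize(I[y-55:y+60,x-40:x+40],None,fx=5,fy=5,interpolation=3))
cv2.imwrite("pics/j.png",np.hstack(im))
E
```

```text
20.65 [-4.244  0.316  9.107] [ 0.02  -0.234  0.157] 12.702923631643039 bar rel seat [0.407 1.474 0.147] [0.018 0.165 0.028]
```

View pics/j.png

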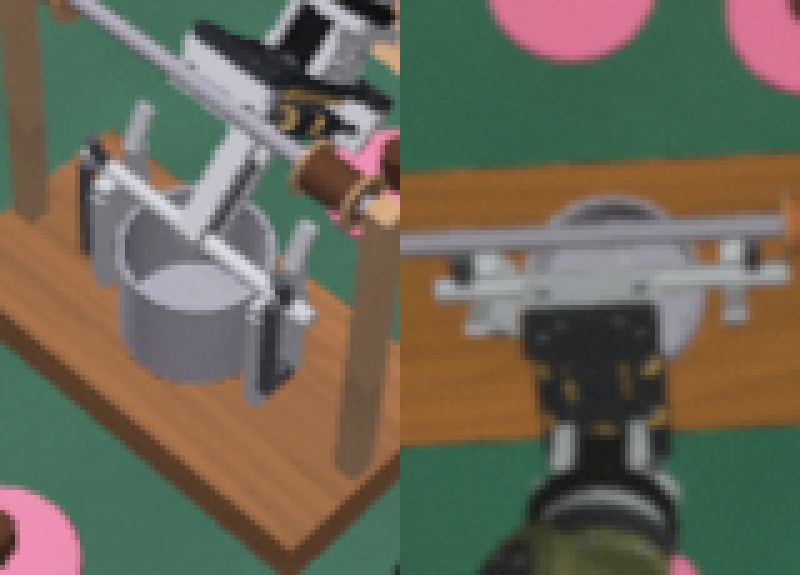

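The bar lies in both slots under the jaws, centred over the mouth: its ends are at top crop (435,290) and (790,270), and the pot centre is at about 614. The +9 N reaction and the height of about 0.1 mm say it has bottomed. Releasing now.

Call:
step_arm(
  commands=[-0.0005, 0, 0.0005, 0, 0, 0, 0.008, 0, 0, 0, 0, 0, 0, 0.02, 0, 0, 0, 0, 0, 0, 0.03, 0, 0, 0, 0, 0, 0, 0.034, 0, 0, 0, 0, 0, 0, 0.034],
)

```text
clock: 21.38
eef_pos: [584.7, 20.9, 133.4]
eef_rot: [-0.0, 0.785, 0.049]
wrist_force: [0.6, 0.1, -0.4]
finger_gap: 34.0
```

```bash
python3 st.py
```

```text
21.375 [ 0.617  0.11  -0.381] [-0.111  0.209 -0.007] 34.009267804065104 bar rel seat [-0.254  1.562 -0.48 ] [0.008 0.008 0.002]
```

Call:
step_arm(
  commands=[-0.02, 0, 0, 0, 0, 0, 0.034, -0.03, 0, 0, 0, 0, 0, 0.034, -0.04, 0, 0, 0, 0, 0, 0.034, -0.045, 0, 0, 0, 0, 0, 0.034, -0.045, 0, 0, 0, 0, 0, 0.034],
)

```text
clock: 22.0
eef_pos: [456.4, 14.6, 261.6]
eef_rot: [-0.001, 0.785, 0.049]
wrist_force: [0.4, 1.1, 1.5]
finger_gap: 34.4
```

Call:
step_arm(
  commands=[-0.04, 0, 0, 0, 0, 0, 0.034, 0, 0, 0, 0, 0, 0, 0.034],
)

```text
clock: 22.25
eef_pos: [429.1, 13.1, 291.7]
eef_rot: [-0.002, 0.78, 0.047]
wrist_force: [0.8, 0.4, -0.7]
finger_gap: 33.9
```

```bash
python3 st.py; python3 - <<'E'
from h import *
im=[]
for c,ctr in(("scene",(225,340)),("top",(200,290))):
    I=manip.camera(c)[:,:,::-1]; y,x=ctr; im.append(cv2.resize(I[y-55:y+60,x-40:x+40],None,fx=5,fy=5,interpolation=3))
    for d in manip.outline_of("bar_mid",c):
        a,e,N=axis(d["pixels"]); A,B=plane(c,[a,e],141); m=(A+B)/2; print(c,round(d["score"],2),"L",np.linalg.norm(A-B),np.arctan2(*(B-A)[1::-1]),"mid rel seat",(m-SEAT)@EX,(m-SEAT)@EY)
    for t,z in(("lid_knob",24),("glue_bottle",75),("mallet",26),("spool",35)):
        print(c,t,[(np.round(d["centre"],1).tolist(),round(d["score"],2)) for d in manip.find_in(t,c)][:6])
x=np.hstack(im); I=cv2.resize(manip.camera("scene")[140:220,210:310,::-1],None,fx=5,fy=5); cv2.imwrite("pics/k.png",x); cv2.imwrite("pics/lid.png",I)
E
```

```text
22.25 [ 0.792  0.442 -0.738] [-0.099  0.224  0.011] 33.893622704124006 bar rel seat [-156.16     1.451  157.697] [0.034 0.334 0.062]
scene 0.61 L 468.88686323300067 1.5155233806926596 mid rel seat -44.32819791160889 -41.19221587510604
scene 0.53 L 171.97946733962524 1.6133774288667826 mid rel seat 3.110958642445407 16.799492673258353
scene lid_knob [([173.9, 283.3], 0.93), ([253.2, 432.6], 0.9), ([245.5, 276.2], 0.88), ([205.7, 382.6], 0.85), ([281.0, 300.1], 0.75)]
scene glue_bottle [([300.2, 381.8], 0.91)]
scene mallet [([167.7, 235.8], 0.73)]
scene spool [([195.9, 259.4], 0.73), ([184.3, 279.6], 0.71)]
top 0.85 L 196.63626071112927 1.6225087130036442 mid rel seat 0.04246957090816935 -0.5087570233633432
top lid_knob [([219.1, 412.0], 0.78), ([264.2, 303.3], 0.76), ([148.7, 331.8], 0.74), ([269.1, 221.6], 0.71), ([138.4, 282.6], 0.7), ([238.2, 419.1], 0.22)]
top glue_bottle [([175.8, 203.9], 0.59)]
top mallet [([186.0, 464.6], 0.83)]
top spool [([175.6, 399.1], 0.59)]
```

View pics/k.png

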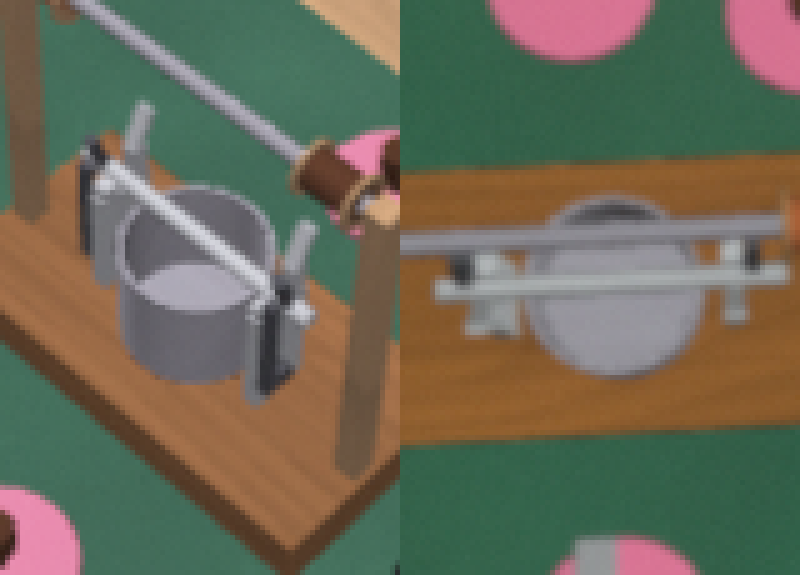

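View pics/lid.png

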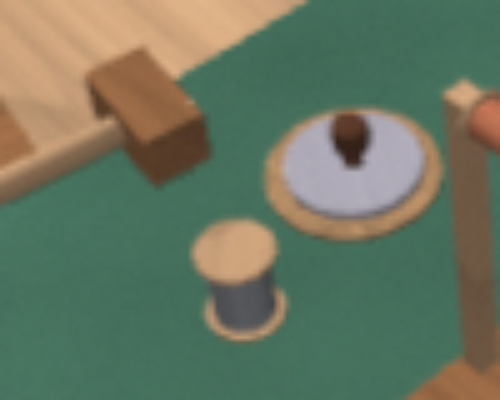

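The bar is seated and centred under both jaws, with its ends at (435,290) and (790,270) in the top crop. The lid stands level on the mat, knob up, nearly central. Bottle, mallet and spool are unmoved and the gripper is clear, so I'm handing in.

```bash
python3 -c "
from cell import manip; print(manip.sign_off()); print(manip.read_state()['clock'])"
```

```text
the job is handed in; nothing more can be done
None
the job is handed in; nothing more can be done
```

I lifted the bare steel lid off by its knob, stood it knob up on the cork mat, then pressed the wiping bar down into both clips and let go. I handed the job in at about 22.7 s; the interface reports no verdict.

**Last checks that agreed:**
- **Bar position:** the top camera puts its middle about 0 mm across and 0.5 mm along from the seat, in the seat's direction to about 0.003 rad.
- **Bar height:** before release it met a firm upward push of about 9 N with the bar about 0.1 mm above the seat height. That figure comes from the arm's position and the assumed grip.
- **Jaws:** the pictures show both closed over the bar. I had no reading of their angles.
- **Lid:** it is level on the mat, within about 10 mm of the centre.
- **Bottle, mallet and spool:** they are where they started, to within the detector's scatter.
- **Gripper:** it is clear, with no contact force.

**Checks that disagreed:**
- **Bar in the scene camera:** it reported the middle 17 mm off along the bar, but it saw only 172 mm of the 200 mm. The +y jaw probably hides that end, so I trusted the top view. It also gave one false bar detection.
- **General offset:** the two cameras differed by about 2 to 5 mm elsewhere.

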